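# Set the power feeder's speed selector and start it

## Task

Set the dowel saw's power feeder to its sixth speed and start it: with a fingertip, push the pointer of the selector on the blue console round clockwise, click by click, until it clicks in at the yellow dot, and only then press the green start button fully down and let it come up. Push the pointer from one side, without pinching it or forcing it; do not press the red stop button, and leave the wooden pieces where they stand.

Things in the scene. Friction and masses are not known exactly. Their poses are not given: they have to be found in the camera images.
- selector (a joint): speed selector on the blue console, in rad: 0 at the first of seven click positions, growing clockwise seen from above, one click every 0.5236 (30 deg); sixth, at the yellow dot, is 2.618, the last 3.1416 (then a stop). Past half way it springs into the next click by itself; a click takes 2 to 5 N sideways near the pointer's tip. Starts at one of the first four, rarely balanced half-way between
- selector_axis (a point): point on the selector's vertical turning axis, 21 mm above the console's top face (half-way up the pointer). Its x axis points along the pointer towards its tip and turns with it; z is up. Around the axis: a flat grey skirt of radius 30 mm, its top 7 mm above the console, and a round hub of radius 14 mm, 25 mm above the console
- pointer_tip (a point): middle of the end face of the pointer, 42 mm from the axis, at the same height as selector_axis. The pointer is a black bar with a white line on top, 14 mm wide, from 15 mm behind the axis to 42 mm ahead of it, its underside 7 mm and its top 35 mm above the console's top face
- rear_cheek: the pointer's side half that faces counter-clockwise, the side to push for turning clockwise (7 mm thick, 57 mm long, 28 mm high). Its origin and axes: on the turning axis, 1 mm above the console's top, x along the pointer, y (to the left of x) out of this side
- lead_cheek: the pointer's other side half, which faces clockwise; the same size, origin and axes, its side looks to -y
- console: fixed blue box 140 (x) x 230 (y) x 70 (z) mm, origin at the centre of its underside. The selector's axis stands at its x 0, y +45 mm; seven dots lie round it on a circle of radius 55 mm: the first in the console's +y direction from the axis, the others every 30 degrees clockwise, white and growing in size, the sixth yellow. The start button is at x -5, y -75 mm
- start (a joint): green start button, in m: 0 up, 0.006 fully down; springs back, 5 N when fully down
- start_top (a point): centre of the green button's top when it is up (round, 32 mm in diameter; pushed straight down)
- stop (a joint): red stop button, in m: 0 up, 0.006 down; to be left alone
- stop_top (a point): centre of the red button's top (round, 40 mm in diameter), on a fixed yellow box 90 x 80 x 55 mm
- blank_a_center (a point): centre of a loose beech dowel blank standing upright, 38 mm in diameter, 55 mm high
- blank_b_center (a point): centre of another such blank
- vblock_center (a point): centre of a loose grooved wooden block, 50 x 80 x 40 mm, lying on the table
Things that resemble listed ones, but are neither listed nor needed, are in the scene too. What is shaped like the part that bears vblock_center but black or pink is not meant.

How it is judged:
By the outcome, as a careful person would: the job done as asked, in the order asked, and still so for the second after the job is handed in, with the robot touching nothing.
It also fails if it takes over 54 s, if anything falls off the work surface, if the arm or the gripper's body presses on something with over 40 N, if the wrist force passes 120 N, or if a joint passes its speed limit or range.

## Robot

A 7-joint arm with a two-finger parallel gripper is mounted at the origin on the work surface. World frame = base frame: x ahead of the robot, y to its left, z up, the work surface at z = 0. Lengths are in m, angles in rad, forces in N, time in s.
With the tool pointing down it reaches from about 0.425 to 0.875 m from the base axis. Payload 4.7 kg.
Tool frame: the origin (TCP) lies midway between the tips of the shut fingers; the grasp point (between the pads) lies 19 mm behind it; z points along the fingers, y is the line along which they close (so a half turn about z gives the same grasp; the last joint's range is limited). The gripper opens to 85 mm and grips with 20 to 120 N. Pads are 22 mm wide; open, the fingers measure 114 mm over their backs; the gripper's body (76 mm by 85 mm) begins 54 mm behind the grasp point. The pads swing forward as they close: fully open they stand 13 mm farther back than shut.
Start: joints at [-1.186, 0.321, -0.07, 1.45, 0.023, 1.371, -0.057], TCP at [0.236, 0.606, 0.231] pointing down, gripper open.
Joint ranges: [-2.86, 2.86], [-0.3, 2.09], [-1.38, 1.24], [0.06, 2.45], [-1.56, 4.7], [0.09, 2.05], [-2.69, 2.69]. Speed limits (rad/s): [2.57, 2.57, 3.14, 3.14, 3.14, 3.14, 3.14].

## Interface

Orientations are given as a 3x3 rotation matrix whose columns are the frame's x, y, z axes.
In Python, from rig import ctrl gives the robot as it stands.
- The arm moves only by the shell command python3 -m handwheel 'ROWS' [OPENING] [FORCE]. ROWS is text: rows parted by semicolons, each of 4 numbers parted by spaces: the shift along the tool's x, y, z each as a share of 10 cm, from -1 to 1, then the turn about the tool's z as a share of 45 degrees, from -1 to 1. In form: x y z twist; .... A call has 1 to 5 rows; each row shifts and turns the commanded pose from where the row before left it, along the tool's axes as they then stand; what a row does not reach is not made up. A row lasts 1/12 s, in which the tool goes at most 41.7 mm and 7.16 degrees, less where a joint would pass 70% of its speed; a pose out of reach is approached as far as the arm can. A call with a number of a shift or a turn outside -1 to 1 is refused whole. A call with a gripper value outside its range is refused whole. OPENING is the gripper command: -1 is shut, 1 is fully open, values between are in proportion, set as the call begins (- or left out, the last holds). The fingers move at their own pace and stop on an object; FORCE is the grip in N (left out, the last holds). Time passes only in rows, so rows that do not move let the fingers close. It gives the time, the measured TCP pose, the force, the opening and the grip force at its end, in the units of the state.
- ctrl.get_obs(): the state, without advancing time (a new reading comes with each control period).
- ctrl.get_image(name): name is "scene" or "top" or "wrist"; returns a dict with "pixels" (384x512x3 uint8, red, green, blue), "intrinsics" (3x3 intrinsics, pixels), "R" (3x3) and "t" (3): a world point X has camera coordinates R X + t; the wrist camera has in their place "hand_eye" (4x4, takes a point from camera to tool coordinates, whose origin is the TCP and whose axes are the flange's). Camera axes: x right, y down, z forward; pixel columns grow to the right and rows downward; lengths in m; the calibration is good to about 2 mm. A picture is of the moment at which its call begins: read the wrist's pose just before it. There is no depth.
- ctrl.finish_job(): hands the job in; it is judged then, once.
The state is a dict: "time": time; "joints": joint angles; "joint_velocities": joint speeds; "joint_torque": joint torques, N m; "tool_pos": TCP position; "tcp_rot": TCP orientation; "force": force on the tool from outside, world axes, zero at the start; "moment": the same for the moment, N m; "finger_gap": finger opening in m; "finger_force": force on a finger pad.
Only numpy, scipy, OpenCV 4.12 (cv2) and the standard library are available. Lean on these libraries where they do the work, as an engineer would, in place of code of your own. Each camera call takes 0.05 s, during which the arm holds its last target. There are 200 camera calls.

## Working session

There is one attempt and no reset: what is moved stays moved. The work goes in short steps, Python scripts to look and compute and a shell command to move; the robot and the scene stay as the last step left them, time stands still between calls to the robot, and variables do not carry over. Pictures are saved under pics/ and viewed, at most 10 in all, crops included, and the job is handed in when it is done.

```bash
ls; mkdir -p pics; python3 - <<'E'
from rig import ctrl
import cv2,numpy as np
o=ctrl.get_obs(); print(o['time'],o['tool_pos'],np.round(o['tcp_rot'],3),o['finger_gap'])
for n in('scene','top'):
    i=ctrl.get_image(n); cv2.imwrite(f'pics/{n}0.png',i['pixels'][:,:,::-1]); np.savez(f'pics/{n}0.npz',**i)
    print(n,i['intrinsics'],np.round(i['R'],3),i['t'])
E
```

```text
pics
0.0 [0.23537227 0.60530027 0.23020312] [[-0.932  0.362 -0.001]
 [ 0.362  0.932 -0.002]
 [-0.    -0.002 -1.   ]] 0.08522662981615554
scene [[437.69993141   0.         263.46784291]
 [  0.         437.69993141 187.97199428]
 [  0.           0.           1.        ]] [[-0.418  0.909  0.006]
 [ 0.541  0.254 -0.802]
 [-0.73  -0.332 -0.598]] [ 0.23895065 -0.23228832  1.28867611]
top [[427.26130176   0.         247.3530008 ]
 [  0.         427.26130176 187.38563034]
 [  0.           0.           1.        ]] [[-0.008 -1.    -0.003]
 [-0.992  0.008 -0.125]
 [ 0.125  0.002 -0.992]] [-0.00492874  0.57779792  0.98191059]
```

View pics/scene0.png

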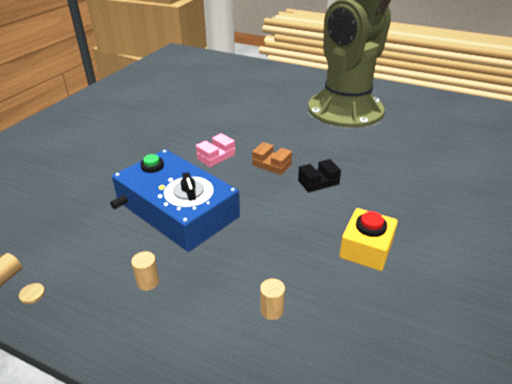

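View pics/top0.png

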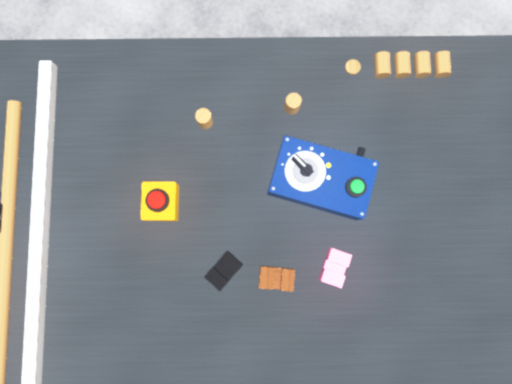

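The scene shows the blue console (scene ~175,195; top ~323,177), with the selector at top (305,171) and the green button at (357,187). The red stop is at top (157,200). The round things that could be mistaken are the green button (357,187), red button (157,200) and the black knob on the console's edge (361,152). I choose the disc with the pointer and check it in a crop.

```bash
python3 - <<'E'
import cv2,numpy as np
t=cv2.imread('pics/top0.png')[125:225,260:390]; s=cv2.imread('pics/scene0.png')[145:250,105:245]
a=cv2.resize(t,None,fx=6,fy=6,interpolation=cv2.INTER_CUBIC)
cv2.imwrite('pics/c1.png',a[:, :780])
cv2.imwrite('pics/c2.png',cv2.resize(s,None,fx=5.5,fy=5.5,interpolation=cv2.INTER_CUBIC))
E
```

```text
(no output)
```

View pics/c1.png

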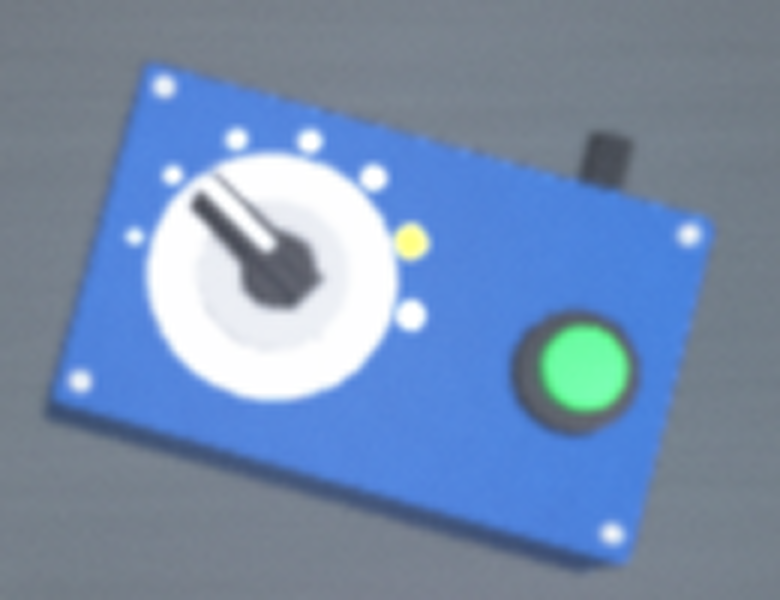

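View pics/c2.png

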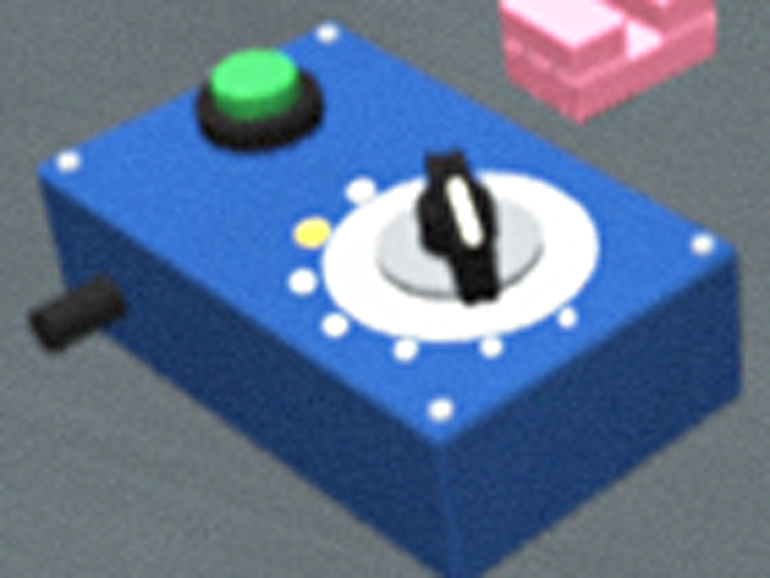

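The crops confirm it. Top crop: dots run from (135,237) round to the yellow one at (411,242), the pointer tip is near (205,190), around click 2, and the green button is at (586,368). Next I fit the console pose and the pointer angle.

```bash
cat > h.py <<'E'
import numpy as np
from scipy.optimize import least_squares
T=np.load('pics/top0.npz'); S=np.load('pics/scene0.npz')
def proj(c,X):
    p=np.atleast_2d(X)@c['R'].T+c['t']; q=p@c['intrinsics'].T; return q[:,:2]/q[:,2:]
def con(p,L):
    c,s=np.cos(p[2]),np.sin(p[2]); L=np.atleast_2d(L)
    return np.c_[p[0]+c*L[:,0]-s*L[:,1],p[1]+s*L[:,0]+c*L[:,1],L[:,2]]
E
python3 - <<'E'
from h import *
td=np.array([[135,237],[173,175],[236,139],[310,141],[374,178],[411,242],[411,315]]); td=(td+.5)/6-.5+[260,125]
sd=np.array([[568,318],[491,347],[405,349],[335,325],[302,281],[312,233],[361,190]]); sd=(sd+.5)/5.5-.5+[105,145]
a=np.radians(90-30*np.arange(7))
L=np.c_[.055*np.cos(a),.045+.055*np.sin(a),np.full(7,.0705)]
f=lambda p:np.r_[(proj(T,con(p,L))-td).ravel(),(proj(S,con(p,L))-sd).ravel()]
best=min((least_squares(f,[.6,-.15,y]) for y in(0,1.5,3,-1.5)),key=lambda r:r.cost)
p=best.x; print(p,np.degrees(p[2]),np.abs(best.fun).max()); np.save('p.npy',p)
print('axis',con(p,[0,.045,.091]),'start',con(p,[-.005,-.075,.07]))
# start button height: from both views, white-line ends at top of pointer
g=[(np.array([586,368])+.5)/6-.5+[260,125],(np.array([255,76])+.5)/5.5-.5+[105,145]]
r=least_squares(lambda X:np.r_[proj(T,X)[0]-g[0],proj(S,X)[0]-g[1]],con(p,[-.005,-.075,.09])[0]); print('btn',r.x,r.fun)
# pointer tip centre (top face): compare predicted tip per angle
for k in np.arange(0,4,.5):
    b=np.radians(90-30*k); t=[[.042*np.cos(b)+w*np.sin(b),.045+.042*np.sin(b)-w*np.cos(b),.105] for w in(-.007,.007)]
    print(k,(np.r_[(proj(T,con(p,t))-[260,125])*6]).round().tolist(),((proj(S,con(p,t))-[105,145])*5.5).round().tolist())
E
```

```text
[ 0.59804481 -0.18642235 -0.29146163] -16.699521539185035 0.5136600367765141
axis [[ 0.61097568 -0.14332023  0.091     ]] start [[ 0.57170425 -0.25682245  0.07      ]]
btn [ 0.57170334 -0.2567511   0.09075082] [-0.28913958  0.19025704 -0.30892771 -0.05108967]
0.0 [[168.0, 246.0], [178.0, 211.0]] [[545.0, 210.0], [514.0, 229.0]]
0.5 [[175.0, 218.0], [194.0, 186.0]] [[521.0, 225.0], [483.0, 239.0]]
1.0 [[189.0, 192.0], [216.0, 167.0]] [[492.0, 237.0], [450.0, 245.0]]
1.5 [[210.0, 171.0], [243.0, 154.0]] [[459.0, 244.0], [416.0, 245.0]]
2.0 [[235.0, 156.0], [272.0, 148.0]] [[425.0, 246.0], [384.0, 240.0]]
2.5 [[264.0, 148.0], [301.0, 149.0]] [[392.0, 242.0], [358.0, 231.0]]
3.0 [[294.0, 148.0], [330.0, 158.0]] [[364.0, 234.0], [337.0, 217.0]]
3.5 [[323.0, 155.0], [355.0, 174.0]] [[342.0, 221.0], [325.0, 200.0]]
```

The pointer stands at click 2 (0.524 rad), so it needs 120° clockwise. Plan: shut the fingers and point tool y outward along the pointer, with tool x away from its rear side. TCP starts 30 mm off the centreline and 36 mm out.

```bash
cat >> h.py <<'E'
def to(target,deg):
    from rig import ctrl
    o=ctrl.get_obs(); R=np.array(o['tcp_rot']); d=R.T@(np.array(target)-o['tool_pos'])*10
    a=np.degrees(np.arctan2(R[1,0],R[0,0])); tw=(a-deg+180)%360-180
    print('t',o['time'],'pos',np.round(o['tool_pos'],4),'ang',round(a,1),'F',np.round(o['force'],1)); print('shift',d.round(3),'twist',round(tw/45,3))
def rel(off,out,k,z):  # pose beside pointer standing at click k
    p=np.load('p.npy'); b=np.radians(90-30*k)+p[2]; A=con(p,[0,.045,0])[0]
    return [A[0]+out*np.cos(b)-off*np.sin(b),A[1]+out*np.sin(b)+off*np.cos(b),z],np.degrees(b)+90
E
python3 -m handwheel '0 0 0 .113;0 0 0 .113;0 0 0 .113;0 0 0 .113;0 0 0 .113' -1 20
python3 -c "
from h import *
to(*rel(.03,.036,1,.15))"
```

```text
time: 0.52
tool_pos: [0.2354, 0.6055, 0.2307]
tcp_rot: [[-0.683, 0.73, -0.0], [0.73, 0.683, -0.001], [-0.001, -0.001, -1.0]]
force: [-0.7, 0.2, -0.3]
finger_gap: 0.0256
finger_force: 0.0
t 0.5167 pos [0.2354 0.6055 0.2307] ang 133.1 F [-0.7  0.2 -0.3]
shift [-7.733 -2.012  0.813] twist -0.005
```

```bash
python3 -m handwheel '-.36 -.1 0 0;-.36 -.1 0 0;-.36 -.1 0 0;-.36 -.1 0 0;-.36 -.1 0 0' >/dev/null
python3 -m handwheel '-.36 -.1 0 0;-.36 -.1 0 0;-.36 -.1 0 0;-.36 -.1 0 0;-.36 -.1 0 0'
python3 -c "
from h import *
to(*rel(.03,.036,1,.15))"
```

```text
time: 1.35
tool_pos: [0.4102, 0.2734, 0.2311]
tcp_rot: [[-0.686, 0.727, -0.0], [0.727, 0.686, -0.0], [0.0, -0.0, -1.0]]
force: [0.6, 0.3, -0.2]
finger_gap: -0.0004
finger_force: 0.0
t 1.35 pos [0.4102 0.2734 0.2311] ang 133.3 F [ 0.6  0.3 -0.2]
shift [-4.11  -1.039  0.81 ] twist 0.001
```

```bash
python3 -m handwheel '-.37 -.1 0 0;-.37 -.1 0 0;-.37 -.1 0 0;-.37 -.1 0 0;-.37 -.1 0 0' >/dev/null
python3 -m handwheel '-.37 -.09 0 0;-.37 -.09 0 0;-.37 -.09 0 0;-.37 -.09 .1 0;-.2 -.05 .1 0' >/dev/null
python3 -m handwheel '0 0 .1 0;0 0 .1 0;0 0 .1 0;0 0 0 0;0 0 0 0'
python3 -c "
from h import *
to(*rel(.03,.036,1,.15))"
```

```text
time: 2.6
tool_pos: [0.5851, -0.0419, 0.1806]
tcp_rot: [[-0.688, 0.726, -0.002], [0.726, 0.688, 0.001], [0.002, -0.001, -1.0]]
force: [-0.0, 0.8, 0.6]
finger_gap: 0.0001
finger_force: 0.0
t 2.6 pos [ 0.5851 -0.0419  0.1806] ang 133.5 F [-0.   0.8  0.6]
shift [-0.615 -0.149  0.305] twist 0.004
```

```bash
python3 -m handwheel '-.2 -.05 .1 0;-.2 -.05 .1 0;-.215 -.05 .1 0;0 0 0 0;0 0 0 0' >/dev/null
python3 - <<'E'
from h import *
from rig import ctrl; import cv2
to(*rel(.03,.036,1,.085))
o=ctrl.get_obs(); i=ctrl.get_image('wrist'); cv2.imwrite('pics/w1.png',i['pixels'][:,:,::-1])
# predicted pixels of axis top and pointer tip top at clicks .5..1.5 
R=np.array(o['tcp_rot']); H=np.linalg.inv(i['hand_eye']); p=np.load('p.npy')
def pw(X): c=H[:3,:3]@(R.T@(X-o['tool_pos']))+H[:3,3]; q=i['intrinsics']@c; return (q[:2]/q[2]).round()
for k in(.5,1,1.5):
    P,_=rel(0,.042,k,.105); print(k,pw(np.array(P)))
print('axis',pw(con(p,[0,.045,.105])[0]))
E
```

```text
t 3.0167 pos [ 0.6172 -0.0992  0.1514] ang 133.3 F [-0.5  0.7  0.5]
shift [0.021 0.012 0.664] twist -0.0
0.5 [261. 241.]
1 [263. 257.]
1.5 [260. 272.]
axis [197. 257.]
```

View pics/w1.png

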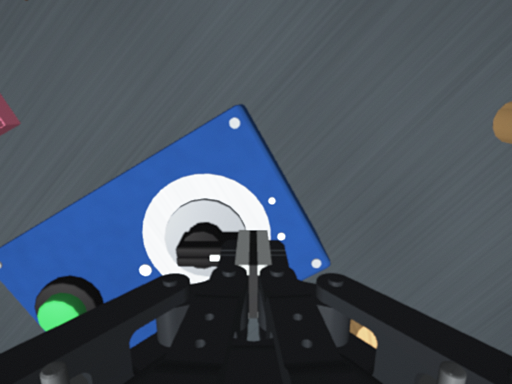

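The wrist view shows the fingers (253,250) over the ccw side and the pointer running from the hub at (205,245) to the right, as predicted for click 2. Going down now.

```bash
python3 -m handwheel '.02 .012 .15 0;0 0 .15 0;0 0 .15 0;0 0 .15 0;0 0 .06 0' >/dev/null
python3 -m handwheel '0 0 0 0;0 0 0 0' >/dev/null
python3 -c "
from h import *
to(*rel(.018,.036,1,.085))"
```

```text
t 3.65 pos [ 0.6171 -0.0955  0.0862] ang 133.4 F [ 0.5 -0.8  1.1]
shift [-0.126 -0.013  0.012] twist 0.002
```

Now approach to contact, then start rotating 3° per row.

```bash
python3 -m handwheel '-.03 0 0 0;-.03 0 .01 0;-.03 -.01 0 0;-.03 0 0 0;0 0 0 0' >/dev/null
python3 -c "
from h import *
to(*rel(.018,.036,1,.085))"
python3 -m handwheel '-.019 .009 0 .067;-.019 .009 0 .067;-.019 .009 0 .067;-.019 .009 0 .067;-.019 .009 0 .067' >/dev/null
python3 -c "
from h import *
to(*rel(.018,.036,1.5,.085))"
```

```text
t 4.0667 pos [ 0.6246 -0.1066  0.0847] ang 133.3 F [-0.  -1.6  0.1]
shift [ 0.006  0.009 -0.003] twist -0.0
t 4.4833 pos [ 0.6334 -0.1107  0.0844] ang 118.1 F [0.3 0.7 0.1]
shift [-0.001  0.007 -0.006] twist -0.004
```

```bash
python3 -m handwheel '-.019 .009 0 .067;-.019 .009 0 .067;-.019 .009 0 .067;-.019 .009 0 .067;-.019 .009 0 .067'
python3 - <<'E'
from h import *
to(*rel(.018,.036,2,.085))
from rig import ctrl; import cv2
a=ctrl.get_image('top')['pixels'][125:225,260:390,::-1];b=ctrl.get_image('scene')['pixels'][130:230,115:245,::-1]
cv2.imwrite('pics/m1.png',np.hstack([cv2.resize(x,(390,300),interpolation=cv2.INTER_CUBIC) for x in(a,b)]))
E
```

```text
time: 4.9
tool_pos: [0.6414, -0.1181, 0.0844]
tcp_rot: [[-0.225, 0.974, 0.0], [0.974, 0.225, -0.0], [-0.0, 0.0, -1.0]]
force: [-1.9, 1.8, 0.1]
finger_gap: 0.0001
finger_force: 0.9
t 4.9 pos [ 0.6414 -0.1181  0.0844] ang 103.0 F [-1.9  1.8  0.1]
shift [ 0.005  0.006 -0.006] twist -0.006
```

View pics/m1.png

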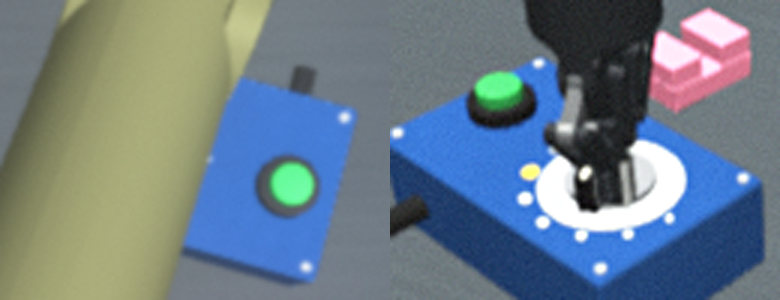

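The top view is hidden by the arm. The scene half shows the pointer at about (588,195), just ahead of the finger, at the third click. Continuing.

```bash
python3 -m handwheel '-.018 .011 0 .067;-.018 .011 0 .067;-.019 .01 0 .067;-.019 .009 0 .067;-.019 .009 0 .067' |grep force:
python3 -m handwheel '-.019 .009 0 .067;-.019 .009 0 .067;-.019 .009 0 .067;-.019 .009 0 .067;-.019 .009 0 .067' |grep force:
python3 -c "
from h import *
to(*rel(.018,.036,3,.085))"
python3 -m handwheel '-.019 .009 0 .067;-.019 .009 0 .067;-.019 .009 0 .067;-.019 .009 0 .067;-.019 .009 0 .067' |grep force:
python3 -c "
from h import *
to(*rel(.018,.036,3.5,.085))"
```

```text
force: [0.1, 0.7, -0.9]
finger_force: 0.4
force: [0.2, 1.4, -1.6]
finger_force: 1.2
t 5.8333 pos [ 0.6505 -0.1366  0.0843] ang 73.0 F [ 0.2  1.4 -1.6]
shift [ 0.002  0.001 -0.007] twist -0.007
force: [0.1, -0.3, 1.2]
finger_force: 0.4
t 6.25 pos [ 0.6512 -0.1463  0.0843] ang 57.9 F [ 0.1 -0.3  1.2]
shift [-0.006  0.002 -0.007] twist -0.008
```

```bash
python3 -m handwheel '-.019 .009 0 .066;-.019 .009 0 .066;-.019 .009 0 .066;-.019 .009 0 .066;-.019 .009 0 .066' |grep force:
python3 -m handwheel '-.012 .006 0 .044;-.012 .006 0 .044;-.012 .006 0 .044;-.012 .006 0 .044;0 0 0 0' |grep force:
python3 - <<'E'
from h import *
to(*rel(.018,.036,4.25,.085))
from rig import ctrl; import cv2
b=ctrl.get_image('scene')['pixels'][145:215,130:230,::-1];c=ctrl.get_image('wrist')['pixels'][:,:,::-1]
cv2.imwrite('pics/m2.png',np.hstack([cv2.resize(b,(400,300),interpolation=cv2.INTER_CUBIC),cv2.resize(c,(400,300))]))
E
```

```text
force: [1.8, 1.8, -1.2]
finger_force: 1.4
force: [0.0, 1.0, -0.1]
finger_force: 0.5
t 7.0833 pos [ 0.6468 -0.1617  0.0843] ang 35.2 F [ 0.   1.  -0.1]
shift [-0.003  0.001 -0.007] twist -0.012
```

View pics/m2.png

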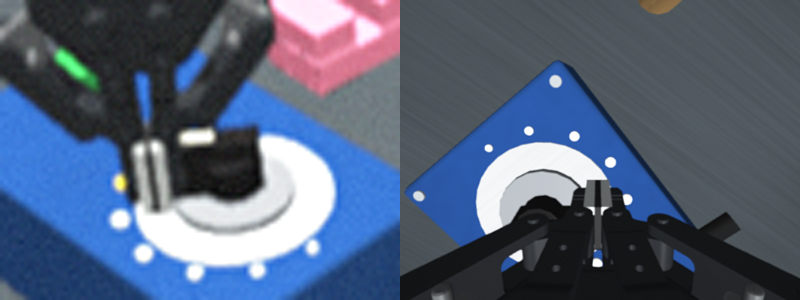

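The scene half shows the finger at (150,175), with the pointer's white line at about (197,136) just behind it. I compare that with predictions for each click.

```bash
python3 - <<'E'
from h import *
for k in(4,4.25,4.5,5,5.5):
    print(k,[((proj(S,np.array(rel(0,o,k,.1055)[0]))[0]-[130,145])*[4,300/70]).round().tolist() for o in(.0,.01,.02,.03,.042)])
E
```

```text
4 [[225.0, 132.0], [204.0, 137.0], [183.0, 141.0], [162.0, 145.0], [136.0, 150.0]]
4.25 [[225.0, 132.0], [204.0, 135.0], [182.0, 137.0], [161.0, 140.0], [135.0, 143.0]]
4.5 [[225.0, 132.0], [204.0, 133.0], [183.0, 134.0], [161.0, 135.0], [135.0, 135.0]]
5 [[225.0, 132.0], [205.0, 130.0], [185.0, 127.0], [165.0, 124.0], [141.0, 121.0]]
5.5 [[225.0, 132.0], [208.0, 127.0], [190.0, 121.0], [173.0, 115.0], [152.0, 108.0]]
```

It reads about 4.25, still short of the midpoint. I push on slowly to about 4.65.

```bash
python3 -m handwheel '-.012 .006 0 .044;-.012 .006 0 .044;-.012 .006 0 .044;-.01 .005 0 .033;0 0 0 0' |grep force:
python3 -m handwheel '-.006 .003 0 .022;-.006 .003 0 .022;-.006 .003 0 .022;0 0 0 0;0 0 0 0' |grep force:
python3 - <<'E'
from h import *
to(*rel(.018,.036,4.6,.085))
from rig import ctrl; import cv2
b=ctrl.get_image('scene')['pixels'][145:215,130:230,::-1]
cv2.imwrite('pics/m3.png',cv2.resize(b,(800,600),interpolation=cv2.INTER_CUBIC))
E
```

```text
force: [0.2, 0.0, 0.2]
finger_force: 0.0
force: [0.0, 0.2, 0.1]
finger_force: 0.0
t 8.0167 pos [ 0.6425 -0.1682  0.0843] ang 24.8 F [0.  0.2 0.1]
shift [ 0.001  0.    -0.007] twist -0.011
```

View pics/m3.png

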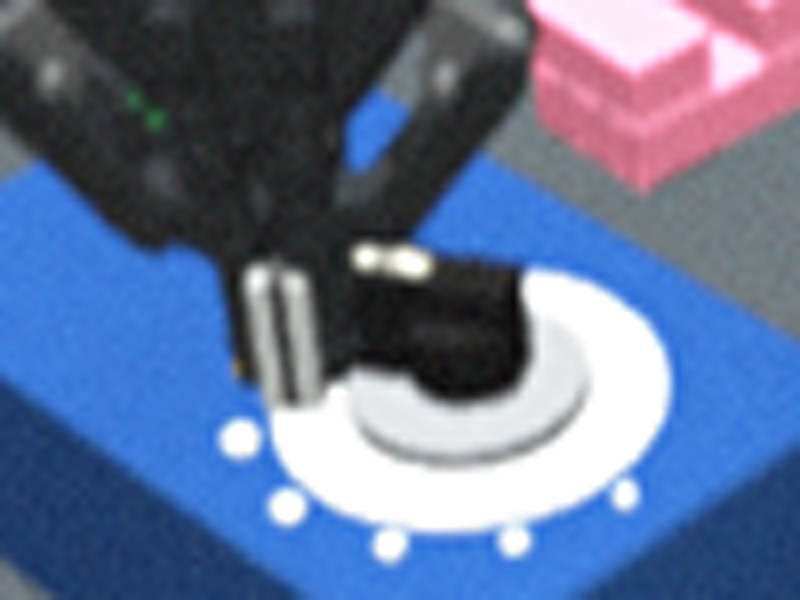

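The white line (365,256)–(425,262) now rises to the left, as predicted for the sixth click, and the finger is unloaded. I back off, lift, verify, and then go to the button.

```bash
python3 -m handwheel '.05 0 0 0;.1 0 0 0;.1 0 0 0;.05 0 -.1 0;0 0 -.25 0' >/dev/null
python3 -m handwheel '0 0 -.3 0;0 0 -.2 0;0 0 0 0;0 0 0 0;0 0 0 0'
python3 - <<'E'
from h import *
p=np.load('p.npy')
to(con(p,[-.005,-.075,.17])[0],24.8)
E
```

```text
time: 8.9
tool_pos: [0.67, -0.155, 0.1691]
tcp_rot: [[0.908, 0.42, -0.0], [0.42, -0.908, 0.0], [-0.0, -0.0, -1.0]]
force: [0.2, 0.0, -0.3]
finger_gap: 0.0002
finger_force: 0.0
t 8.9 pos [ 0.67   -0.155   0.1691] ang 24.8 F [ 0.2  0.  -0.3]
shift [-1.32   0.511 -0.009] twist 0.001
```

```bash
python3 -m handwheel '-.26 .1 0 0;-.26 .1 0 0;-.26 .1 0 0;-.26 .1 0 0;-.26 .1 0 0' >/dev/null
python3 -m handwheel '0 0 0 0;0 0 0 0;0 0 0 0'|grep time
python3 - <<'E'
from h import *
p=np.load('p.npy')
to(con(p,[-.005,-.075,.095])[0],24.8)
from rig import ctrl; import cv2
c=[ctrl.get_image(n)['pixels'][:,:,::-1] for n in('scene','top')]
cv2.imwrite('pics/m4.png',np.hstack([cv2.resize(c[0][140:220,110:230],(400,267),interpolation=2),cv2.resize(c[1][130:210,260:380],(400,267),interpolation=2)]))
E
```

```text
time: 9.57
t 9.5667 pos [ 0.573  -0.2543  0.1685] ang 24.8 F [ 0.3 -0.1 -0.6]
shift [-0.023  0.018  0.735] twist 0.001
```

View pics/m4.png

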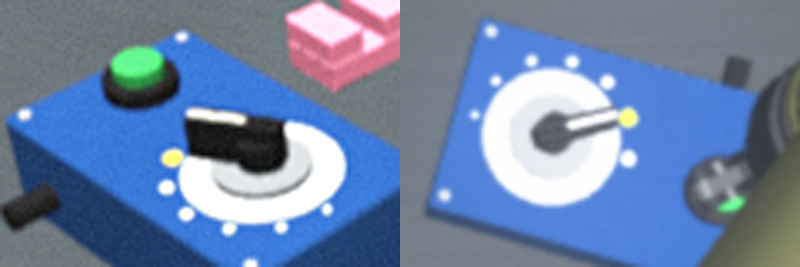

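The pointer now stands at the yellow dot (top half, 628,117). Next I press the green button.

```bash
python3 -m handwheel '-.023 .018 .2 0;0 0 .2 0;0 0 .2 0;0 0 .1 0;0 0 0 0' |egrep 'pos|force:'
python3 -m handwheel '0 0 .03 0;0 0 .03 0;0 0 .02 0;0 0 0 0;0 0 0 0' |egrep 'pos|force:'
```

```text
tool_pos: [0.5707, -0.256, 0.0965]
force: [-0.0, 0.4, 0.6]
finger_force: 0.0
tool_pos: [0.5722, -0.2582, 0.0922]
force: [0.1, -0.1, 1.4]
finger_force: 0.7
```

```bash
for i in 1; do python3 -m handwheel '0 0 .02 0;0 0 .02 0;0 0 0 0;0 0 0 0' |egrep 'pos|force:'; done
python3 -m handwheel '0 0 .02 0;0 0 .01 0;0 0 0 0;0 0 0 0' |egrep 'pos|force:'
```

```text
tool_pos: [0.5722, -0.2583, 0.0879]
force: [1.4, -0.1, 3.6]
finger_force: 1.9
tool_pos: [0.5722, -0.2583, 0.0861]
force: [0.4, 2.3, 12.4]
finger_force: 6.2
```

```bash
python3 -m handwheel '0 0 .01 0;0 0 0 0;0 0 0 0' |egrep 'pos|force:'
python3 -m handwheel '0 0 -.06 0;0 0 -.1 0;0 0 -.2 0;0 0 -.3 0;0 0 -.2 0' |egrep 'pos|force:'
python3 -m handwheel '0 -.3 -.2 0;0 -.3 0 0;0 0 0 0;0 0 0 0;0 0 0 0' |egrep 'time|pos|force:'
python3 - <<'E'
from rig import ctrl; import cv2,numpy as np
c=[ctrl.get_image(n)['pixels'][:,:,::-1] for n in('scene','top')]
cv2.imwrite('pics/m5.png',np.hstack([cv2.resize(c[0],(400,300)),cv2.resize(c[1],(400,300))]))
E
```

```text
tool_pos: [0.5723, -0.2584, 0.0859]
force: [-2.8, 3.3, 18.5]
finger_force: 8.9
tool_pos: [0.5708, -0.2583, 0.1706]
force: [-0.2, -0.4, -0.1]
finger_force: 0.0
time: 12.25
tool_pos: [0.5459, -0.2034, 0.1889]
force: [0.4, -0.3, 0.3]
finger_force: 0.0
```

View pics/m5.png

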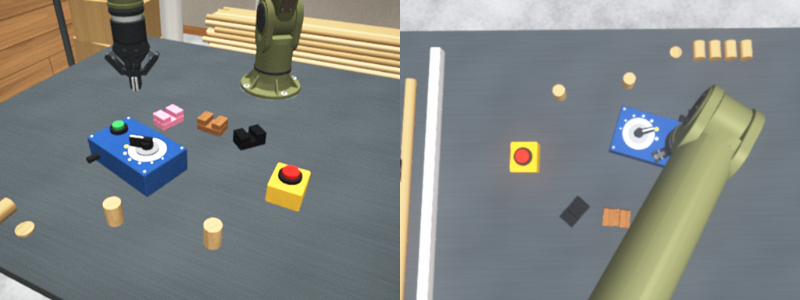

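The button bottomed out (z held at 0.086 while the force rose to 18 N) and is up again. The pointer is still at the yellow dot (top ~655,128), the wooden pieces are unmoved, and the arm is clear.

```bash
python3 -c "
from rig import ctrl
print(ctrl.finish_job())"
```

```text
the job is handed in; nothing more can be done
None
```

I pushed the selector clockwise from the second click to the sixth, at the yellow dot, then pressed the green start button fully down and let it come up; the job is handed in at about 12 s, with the red stop button and the wooden pieces not touched.

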